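# Load the sample vials in reverse order for the backward run

### The job

The sample series is to be run again backwards: move the four capped vials from the wooden rack into the empty pale metal tray in reverse order, one to a compartment. Each rack has one red end: the vial next to the red end of the wooden rack goes into the tray compartment farthest from the tray's red end, the second from red goes second from the far end, and so on, so that the vial that was farthest from red ends up next to the tray's red end. Set each vial down, never dropping or toppling it, and leave all four standing upright on the floor of their compartments.

Things in the scene. Friction and masses are not known exactly. Their poses are not given: they have to be found in the camera images.
- wood_rack: Light wooden rack holding the vials at the start. Row of 4 compartments, each 46 x 46 mm inside, centres at its own y = +75, +25, -25, -75 mm, x = 0; walls 4 mm, rims 30 mm high. Outside 54 x 204 mm plus a solid red end block 20 mm long, 30 mm high: +y points to the red end. Origin: underside, middle of the row. Fixed; any place and heading. Floor 5 mm, with a 3 mm seat plate on it.
- metal_tray: Pale grey aluminium tray, empty at the start. Row of 4 compartments, each 46 x 46 mm inside, centres at its own y = +75, +25, -25, -75 mm, x = 0; walls 4 mm, rims 30 mm high. Outside 54 x 204 mm plus a solid red end block 20 mm long, 30 mm high: +y points to the red end. Origin: underside, middle of the row. Fixed; any place and heading. Compartment floors 8 mm above the table.
- vial_yellow: Loose closed amber glass vial with yellow cap, an upright cylinder 28 mm in diameter, 86 mm high, 32 to 63 g; the cap is the top 20 mm, as wide as the body. Origin: centre of the underside, z up along the axis. Starts upright on the seat plate of its own colour in the wooden rack, up to 4 mm off centre in x and y.
- vial_green: Loose closed amber glass vial with green cap, an upright cylinder 28 mm in diameter, 86 mm high, 32 to 63 g; the cap is the top 20 mm, as wide as the body. Origin: centre of the underside, z up along the axis. Starts upright on the seat plate of its own colour in the wooden rack, up to 4 mm off centre in x and y.
- vial_blue: Loose closed amber glass vial with blue cap, an upright cylinder 28 mm in diameter, 86 mm high, 32 to 63 g; the cap is the top 20 mm, as wide as the body. Origin: centre of the underside, z up along the axis. Starts upright on the seat plate of its own colour in the wooden rack, up to 4 mm off centre in x and y.
- vial_white: Loose closed amber glass vial with white cap, an upright cylinder 28 mm in diameter, 86 mm high, 32 to 63 g; the cap is the top 20 mm, as wide as the body. Origin: centre of the underside, z up along the axis. Starts upright on the seat plate of its own colour in the wooden rack, up to 4 mm off centre in x and y.
- seat_yellow: Flat yellow seat plate 44 x 44 x 3 mm, fixed on the floor of one compartment of the wooden rack, centred; it marks where the vial with the yellow cap stood at the start. Origin: centre of its underside; its top is 8 mm above the table. Which compartment varies.
- seat_green: Flat green seat plate 44 x 44 x 3 mm, fixed on the floor of one compartment of the wooden rack, centred; it marks where the vial with the green cap stood at the start. Origin: centre of its underside; its top is 8 mm above the table. Which compartment varies.
- seat_blue: Flat blue seat plate 44 x 44 x 3 mm, fixed on the floor of one compartment of the wooden rack, centred; it marks where the vial with the blue cap stood at the start. Origin: centre of its underside; its top is 8 mm above the table. Which compartment varies.
- seat_white: Flat white seat plate 44 x 44 x 3 mm, fixed on the floor of one compartment of the wooden rack, centred; it marks where the vial with the white cap stood at the start. Origin: centre of its underside; its top is 8 mm above the table. Which compartment varies.
There are look-alikes about, which are no part of the job. Leave any turquoise look-alike of the vial_blue alone.

How it is judged:
By the outcome, as a careful person would: the job done as asked, in the order asked, and still so for the second after the job is handed in, with the robot touching nothing.
It also fails if it takes over 120 s, if anything falls off the work surface, if the arm or the gripper's body presses on something with over 40 N, if the wrist force passes 120 N, or if a joint passes its speed limit or range.

### The arm

A 7-joint arm with a two-finger parallel gripper is mounted at the origin on the work surface. World frame = base frame: x ahead of the robot, y to its left, z up, the work surface at z = 0. Lengths are in m, angles in rad, forces in N, time in s.
With the tool pointing down it reaches from about 0.4 to 0.875 m from the base axis. Payload 19.3 kg.
Tool frame: the origin (TCP) lies on the centre line of the jaws, within the pads' length; the fingertips stand 11 mm ahead of it and the grasp point (between the pads) lies 8 mm behind it; z points along the fingers, x is the direction in which the jaws open and shut, and the axes are right-handed (so a half turn about z gives the same grasp; the last joint's range is limited). The gripper opens to 85 mm and grips with 20 to 120 N. Pads are 22 mm wide; open, the fingers measure 114 mm over their backs; the gripper's body (76 mm by 85 mm) begins 54 mm behind the grasp point. The pads swing forward as they close: fully open they stand 13 mm farther back than shut.
Start: joints at [1.105, 0.521, -0.036, 1.599, 0.021, 1.021, -0.113], TCP at [0.241, -0.577, 0.242] pointing down, gripper open.
Joint ranges: [-2.91, 2.91], [-0.3, 2.13], [-1.5, 1.42], [0.17, 2.43], [-1.26, 4.41], [0.16, 1.93], [-2.52, 2.52]. Speed limits (rad/s): [1.89, 1.89, 2.39, 2.39, 3.01, 3.01, 3.01].

### API

Orientations are given as a unit quaternion [x, y, z, w].
In Python, from rig import state, viewer, manip gives the robot as it stands.
- The arm moves only by the shell command python3 -m crank 'ROWS' [FORCE]. ROWS is JSON, a list that holds one entry, the list of rows, each a list of 7 numbers: the finger opening in cm, from 0 to 8.54, then the shift along the world's x, y, z in cm, then the turn, a rotation vector about the world's x, y, z in rad. In form: [[[jaw, x, y, z, wx, wy, wz], ...]]. A call has 1 to 8 rows; each row is the pose to reach, as a shift and turn from the pose commanded when the call began; what a row does not reach only later rows make up. A row lasts 1/12 s, in which the tool goes at most 41.7 mm and 7.16 degrees, less where a joint would pass 70% of its speed; a pose out of reach is approached as far as the arm can. A call with a gripper value outside its range is refused whole. The fingers move at their own pace and stop on an object; FORCE is the grip in N (left out, the last holds). Time passes only in rows, so rows that repeat a pose let the fingers close. It gives the time, the measured TCP pose, the force and the opening at its end, in the units of the state.
- state(): the state, without advancing time (a new reading comes with each control period).
- viewer.snapshot(name): name is "side" or "top" or "wrist"; returns a dict with "frame" (400x640x3 uint8, red, green, blue), "fovy" (degrees; the focal length in pixels is half the picture's height over the tangent of half this angle, whatever the lens; pixels are square), "cx", "cy" (the principal point, pixels), "k1" (the pictures are not rectified: a ray, as slopes to the right and down, at radius r is drawn at 1 + k1 r^2 times it, then the intrinsics apply), "world_to_cam" (4x4, takes a point from world to camera coordinates); the wrist camera has in their place "hand_eye" (4x4, takes a point from camera to tool coordinates, whose origin is the TCP and whose axes are the tool frame's). Camera axes: x right, y down, z forward; pixel columns grow to the right and rows downward; lengths in m; the calibration is good to about 2 mm. A picture is of the moment at which its call begins: read the wrist's pose just before it. There is no depth.
- manip.sign_off(): hands the job in, once; it reports no verdict.
The state is a dict: "t": time; "joints": joint angles; "qd": joint speeds; "joint_torque": joint torques, N m; "ee_pos": TCP position; "tool_rot": TCP orientation; "ft_force": force on the tool from outside, world axes, zero at the start; "moment": the same for the moment, N m; "gripper_width": finger opening in m.
Only numpy, scipy, OpenCV 4.12 (cv2) and the standard library are available. Lean on these libraries where they do the work, as an engineer would, in place of code of your own. Each camera call takes 0.05 s, during which the arm holds its last target.

## Working session

There is one attempt and no reset: what is moved stays moved. The work goes in short steps, Python scripts to look and compute and a shell command to move; the robot and the scene stay as the last step left them, time stands still between calls to the robot, and variables do not carry over. Pictures are saved under pics/ and viewed, and the job is handed in when it is done.

```bash
mkdir -p pics; ls; python3 - <<'E'
from rig import state, viewer
import cv2
print(state())
for n in("top","side","wrist"):
    s=viewer.snapshot(n); cv2.imwrite(f"pics/{n}0.png",s["frame"][:,:,::-1])
    print(n,{k:v for k,v in s.items() if k!="frame"})
E
```

```text
pics
{'t': 0.0, 'joints': array([ 1.10481216,  0.52205715, -0.03634762,  1.60001932,  0.02119035,
        1.02107746, -0.11278649]), 'qd': array([-0.00027113,  0.00037402, -0.0002789 ,  0.00136486, -0.00200027,
        0.00060429,  0.00010087]), 'joint_torque': array([-3.67432251e-03, -9.27118349e+01,  1.97797693e+00, -3.69940817e+01,
        1.77638303e-02,  8.05479591e-03, -5.48960634e-05]), 'ee_pos': array([ 0.24080926, -0.57638694,  0.24169456]), 'tool_rot': array([ 8.32329968e-01, -5.54280144e-01, -5.07095878e-04, -2.98402053e-04]), 'ft_force': array([-0.4646361 , -0.21232937,  0.21360381]), 'moment': array([ 0.02894751, -0.02143331,  0.00225317]), 'gripper_width': 0.08508180552733753}
top {'fovy': 47.78702422270244, 'cx': 314.64370132697655, 'cy': 199.09388004068649, 'k1': -0.04333562837872728, 'world_to_cam': array([[ 0.01607447, -0.99980776, -0.011227  , -0.05385034],
       [-0.99799348, -0.01535553, -0.06142654,  0.54484823],
       [ 0.06124233,  0.01219187, -0.99804846,  0.93205458],
       [ 0.        ,  0.        ,  0.        ,  1.        ]])}
side {'fovy': 56.11068275089906, 'cx': 318.59231552225674, 'cy': 201.40084031806666, 'k1': -0.003183184529746875, 'world_to_cam': array([[ 0.9596456 , -0.28034157, -0.02211183, -0.53490823],
       [-0.19291423, -0.59907665, -0.77710441,  0.10064153],
       [ 0.20460799,  0.75001052, -0.62898314,  0.8849808 ],
       [ 0.        ,  0.        ,  0.        ,  1.        ]])}
wrist {'fovy': 67.4334875090924, 'cx': 313.14517623855556, 'cy': 204.3877658455122, 'k1': -0.056680730953828515, 'hand_eye': array([[ 9.99999716e-01, -5.22129449e-04,  5.43476913e-04,
         1.98958185e-04],
       [ 3.55159885e-04,  9.62518523e-01,  2.71215720e-01,
        -6.89177745e-02],
       [-6.64716310e-04, -2.71215450e-01,  9.62518435e-01,
        -1.31602584e-01],
       [ 0.00000000e+00,  0.00000000e+00,  0.00000000e+00,
         1.00000000e+00]])}
```

View pics/top0.png

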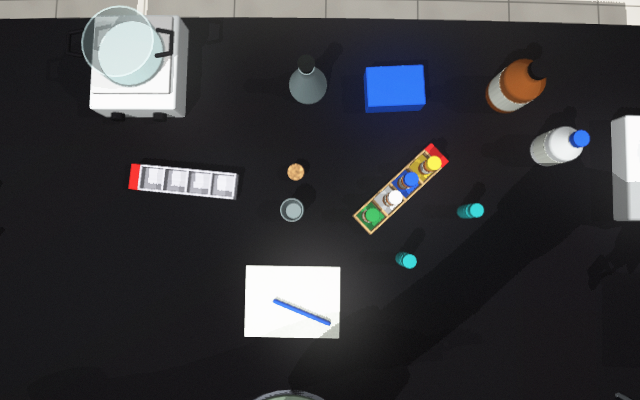

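View pics/side0.png

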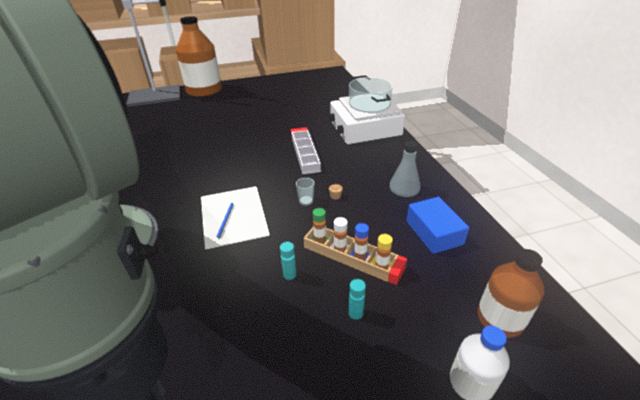

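View pics/wrist0.png

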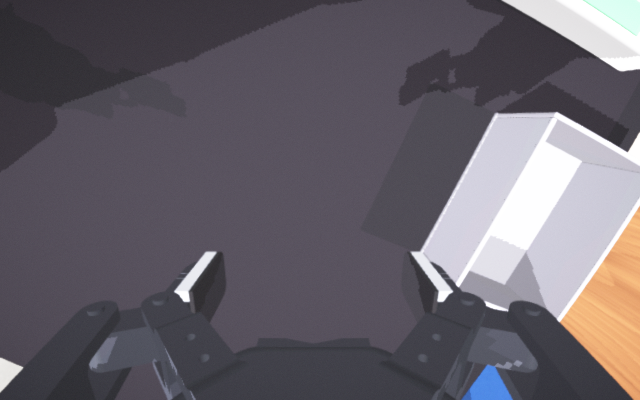

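The top view shows the wooden rack at about (400,190), with its red end at (435,155). Its order from red is yellow, blue, white, green. The tray is at about (185,181), with its red end at (135,177). There are turquoise decoys at (471,211) and (406,261).

```bash
cat > h.py <<'E'
import numpy as np, cv2
from scipy.spatial.transform import Rotation as R
from rig import state, viewer
def snap(n,save=None):
    st=state(); s=viewer.snapshot(n)
    if n=="wrist":
        T=np.eye(4);T[:3,:3]=R.from_quat(st["tool_rot"]).as_matrix();T[:3,3]=st["ee_pos"]
        s["c2w"]=T@s["hand_eye"]
    else: s["c2w"]=np.linalg.inv(s["world_to_cam"])
    f=200/np.tan(np.radians(s["fovy"]/2)); s["K"]=np.array([[f,0,s["cx"]],[0,f,s["cy"]],[0,0,1.]])
    s["D"]=np.array([s["k1"],0,0,0,0.])
    if save: cv2.imwrite("pics/"+save,s["frame"][:,:,::-1])
    return s
def ray(s,uv):
    p=cv2.undistortPoints(np.array(uv,float).reshape(-1,1,2),s["K"],s["D"],criteria=(3,50,1e-10)).reshape(-1,2) if False else cv2.undistortPoints(np.array(uv,float).reshape(-1,1,2),s["K"],s["D"]).reshape(-1,2)
    d=np.c_[p,np.ones(len(p))]@s["c2w"][:3,:3].T
    return s["c2w"][:3,3],d
def onplane(s,uv,z):
    o,d=ray(s,uv); return o+d*((z-o[2])/d[:,2])[:,None]
def proj(s,P):
    T=np.linalg.inv(s["c2w"]); r=cv2.Rodrigues(T[:3,:3])[0]
    return cv2.projectPoints(np.array(P,float).reshape(-1,1,3),r,T[:3,3],s["K"],s["D"])[0].reshape(-1,2)
def hsv(s): return cv2.cvtColor(s["frame"],cv2.COLOR_RGB2HSV)
E
python3 - <<'E'
from h import *
s=snap("top")
im=s["frame"][:,:,::-1]
a=cv2.resize(im[130:250,340:500],None,fx=5,fy=5,interpolation=cv2.INTER_CUBIC)
b=cv2.resize(im[150:210,120:250],None,fx=6,fy=6,interpolation=cv2.INTER_CUBIC)
cv2.imwrite("pics/a.png",a);cv2.imwrite("pics/b.png",b)
H=hsv(s)
# tray silhouette rim, rack
g=((H[...,2]>90)).astype(np.uint8)
for nm,(x0,y0,x1,y1) in dict(tray=(120,150,250,210)).items():
    m=np.zeros_like(g);m[y0:y1,x0:x1]=g[y0:y1,x0:x1]
    c=max(cv2.findContours(m,0,1)[0],key=cv2.contourArea)
    r=cv2.minAreaRect(c);bp=cv2.boxPoints(r);print(nm,r,bp)
    print(onplane(s,bp,0.03).round(4), np.linalg.norm(np.diff(onplane(s,bp,0.03),axis=0),axis=1))
E
```

```text
tray ((182.75514221191406, 180.8634033203125), (108.3968276977539, 27.00288200378418), 5.5275397300720215) [[127.508224 189.08145 ]
 [130.10927  162.20413 ]
 [238.00206  172.64536 ]
 [235.40102  199.52267 ]]
[[0.5598 0.3478 0.03  ]
 [0.6167 0.3447 0.03  ]
 [0.5976 0.1153 0.03  ]
 [0.5414 0.1192 0.03  ]] [0.05696252 0.23018853 0.05635287]
```

View pics/a.png

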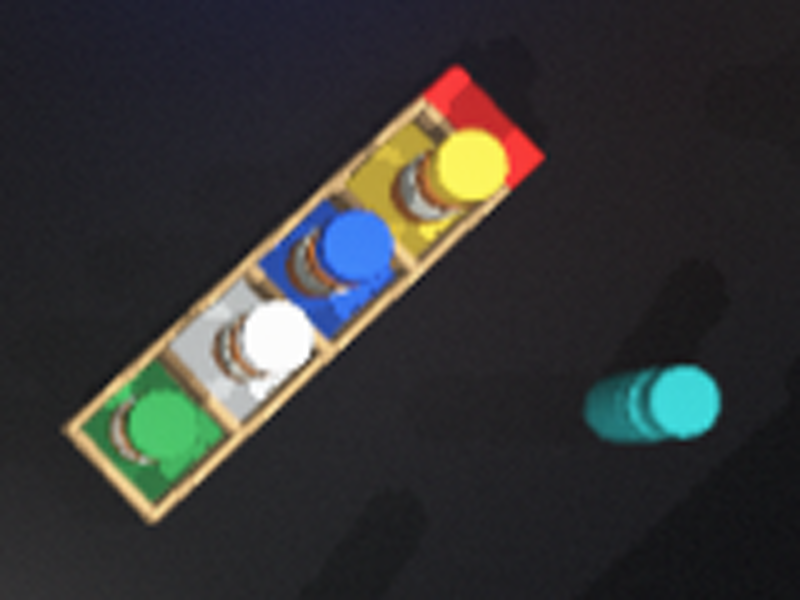

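View pics/b.png

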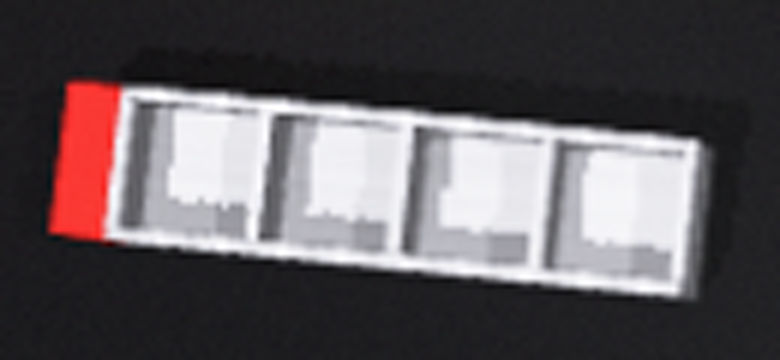

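```bash
cat > meas.py <<'E'
from h import *
s=snap("top")
def rack(c,k,off,name):
    c=(np.array(c,float)+.5)/k-.5+off
    P=onplane(s,c,0.03) # order: red A, red B, far B, far A
    print(name,"len",np.linalg.norm(P[0]-P[3]),np.linalg.norm(P[1]-P[2]),"wid",np.linalg.norm(P[0]-P[1]),np.linalg.norm(P[3]-P[2]))
    red=(P[0]+P[1])/2;far=(P[2]+P[3])/2;u=(red-far)[:2];u/=np.linalg.norm(u)
    mid=(red+far)[:2]/2  # spans -102..122 → +10
    ctr=mid-u*0.010
    print(" ctr",ctr.round(4),"yaw of +y deg",np.degrees(np.arctan2(u[1],u[0])).round(2))
    for y in(.075,.025,-.025,-.075): print("  ",y,(ctr+u*y).round(4))
    return ctr,u
rack([(457,65),(545,157),(152,522),(65,430)],5,(340,130),"wood")
rack([(65,80),(48,234),(682,297),(699,140)],6,(120,150),"tray")
H=hsv(s)
m={}
rois=dict(yellow=(20,35),green=(50,75),blue=(105,120),white=None)
for n,(x,y) in dict(yellow=(470,165),blue=(357,246),white=(277,337),green=(163,426)).items():
    c=(np.array([[x,y]])+.5)/5-.5+(340,130)
    print(n,c.round(1),onplane(s,c,.094).round(4))
E
python3 meas.py
```

```text
wood len 0.22422975073186238 0.2240079528887179 wid 0.05292728544382452 0.05205516036656788
 ctr [ 0.5635 -0.2164] yaw of +y deg -46.43
   0.075 [ 0.6152 -0.2708]
   0.025 [ 0.5808 -0.2346]
   -0.025 [ 0.5463 -0.1983]
   -0.075 [ 0.5118 -0.1621]
tray len 0.22540093112755968 0.22472696550324772 wid 0.054449457568306284 0.05492564780392439
 ctr [0.578  0.2237] yaw of +y deg 85.3
   0.075 [0.5841 0.2984]
   0.025 [0.58   0.2486]
   -0.025 [0.5759 0.1987]
   -0.075 [0.5718 0.1489]
yellow [[433.6 162.6]] [[ 0.6153 -0.2757  0.094 ]]
blue [[411.  178.8]] [[ 0.583  -0.2319  0.094 ]]
white [[395. 197.]] [[ 0.5473 -0.2011  0.094 ]]
green [[372.2 214.8]] [[ 0.5123 -0.1574  0.094 ]]
```

```bash
python3 -m crank '[[[8.5,14,21,0,0,0,0.95],[8.5,14,21,0,0,0,0.95],[8.5,14,21,0,0,0,0.95],[8.5,14,21,0,0,0,0.95],[8.5,14,21,0,0,0,0.95],[8.5,14,21,0,0,0,0.95],[8.5,14,21,0,0,0,0.95],[8.5,14,21,0,0,0,0.95]]]' 25
cat > go.py <<'E'
# usage: go.py x y z yawdeg : prints shift (cm) and turn needed from the measured pose
import sys; from h import *
x,y,z,w=map(float,sys.argv[1:5]); st=state(); Rm=R.from_quat(st["tool_rot"]).as_matrix()
w=np.radians(w); t=np.array([[np.cos(w),np.sin(w),0],[np.sin(w),-np.cos(w),0],[0,0,-1]]).T
print("t",round(st["t"],2),"pos",st["ee_pos"].round(4),"grip",round(st["gripper_width"],4),"F",st["ft_force"].round(1))
print("shift cm",((np.array([x,y,z])-st["ee_pos"])*100).round(2),"turn",R.from_matrix(t@Rm.T).as_rotvec().round(3),"j",st["joints"].round(2))
E
python3 go.py 0.512 -0.158 0.20 43.6
```

```text
t: 0.92
ee_pos: [0.3827, -0.3643, 0.2426]
tool_rot: [0.994, -0.106, 0.0, -0.0]
ft_force: [-1.3, -1.0, -0.2]
gripper_width: 0.0849
t 0.92 pos [ 0.3827 -0.3643  0.2426] grip 0.0849 F [-1.3 -1.  -0.2]
shift cm [12.93 20.63 -4.26] turn [-0.001  0.     0.974] j [ 0.9   0.38 -0.32  1.84  0.15  0.94  0.3 ]
```

```bash
python3 -m crank '[[[8.5,12.9,20.6,-2,0,0,0.975],[8.5,12.9,20.6,-2,0,0,0.975],[8.5,12.9,20.6,-2,0,0,0.975],[8.5,12.9,20.6,-2,0,0,0.975],[8.5,12.9,20.6,-2,0,0,0.975],[8.5,12.9,20.6,-2,0,0,0.975],[8.5,12.9,20.6,-2,0,0,0.975],[8.5,12.9,20.6,-2,0,0,0.975]]]'
python3 - <<'E'
from h import *
s=snap("wrist","w1.png")
E
python3 go.py 0.512 -0.158 0.20 43.6
```

```text
t: 1.58
ee_pos: [0.5109, -0.1583, 0.2221]
tool_rot: [0.929, 0.371, 0.0, -0.0]
ft_force: [-0.1, 0.2, -0.2]
gripper_width: 0.085
t 1.63 pos [ 0.5103 -0.1596  0.222 ] grip 0.0846 F [-0.6 -0.9 -1.5]
shift cm [ 0.17  0.16 -2.2 ] turn [-0.    -0.    -0.004] j [ 0.64  0.46 -0.6   1.84  0.31  0.94  0.67]
```

View pics/w1.png

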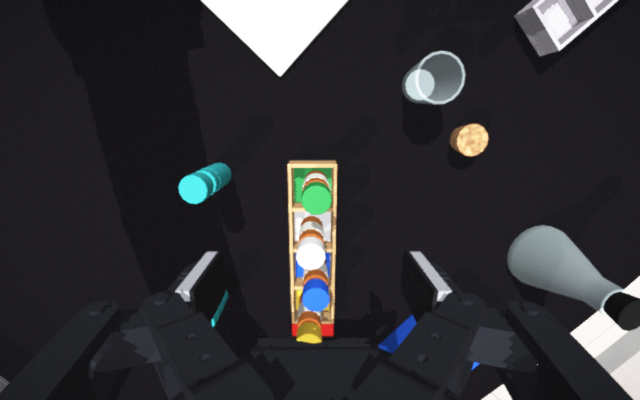

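The wrist view shows the rack axis lined up with the jaws. The green cap is at about (316,198), white at (310,253) and blue at (316,294). I'll check those positions against the top view.

```bash
cat > caps.py <<'E'
from h import *
s=snap("wrist"); H=hsv(s)
h,S,V=cv2.split(H)
def cc(m,near=None):
    m=m.astype(np.uint8); m[:, :200]=0; m[:,430:]=0; m[:110]=0
    cs=cv2.findContours(m,0,1)[0]; cs=[c for c in cs if cv2.contourArea(c)>150]
    for c in cs:
        (x,y),r=cv2.minEnclosingCircle(c); P=onplane(s,[(x,y)],.094)[0]
        Q=onplane(s,[(x+r,y)],.094)[0]
        print("   ",(round(x,1),round(y,1),round(r,1)),P.round(4),"r",np.linalg.norm(P-Q).round(4))
print(state()["ee_pos"])
print("green");cc((h>50)&(h<75)&(S>130)&(V>140))
print("white");cc((S<40)&(V>200))
print("blue");cc((h>100)&(h<122)&(S>150)&(V>170))
print("yellow");cc((h>22)&(h<34)&(S>150)&(V>190))
E
python3 caps.py
```

```text
[ 0.50996123 -0.16042245  0.22205143]
green
    (313.8, 190.3, 23.6) [ 0.505  -0.1533  0.094 ] r 0.021
white
    (310.0, 255.0, 19.6) [ 0.5459 -0.2011  0.094 ] r 0.0186
    (313.5, 225.5, 22.7) [ 0.5278 -0.1774  0.094 ] r 0.0209
blue
    (404.5, 331.0, 15.9) [ 0.6769 -0.196   0.094 ] r 0.0168
    (316.5, 294.3, 15.7) [ 0.58   -0.2275  0.094 ] r 0.0156
yellow
    (309.5, 339.5, 11.6) [ 0.6124 -0.2716  0.094 ] r 0.0121
```

```bash
python3 - <<'E'
from h import *
s=snap("wrist"); H=hsv(s);h,S,V=cv2.split(H)
im=s["frame"][150:360,260:380,::-1]
im=cv2.resize(im,None,fx=2.8,fy=2.8,interpolation=cv2.INTER_CUBIC);cv2.imwrite("pics/w1c.png",im)
print(state()["ee_pos"])
E
python3 go.py 0.512 -0.158 0.20 43.6
```

```text
[ 0.50979831 -0.16090187  0.22213885]
t 1.73 pos [ 0.5098 -0.1609  0.2221] grip 0.085 F [-0.   1.   0.4]
shift cm [ 0.22  0.29 -2.21] turn [-0.    -0.     0.014] j [ 0.64  0.46 -0.6   1.84  0.31  0.94  0.65]
```

View pics/w1c.png

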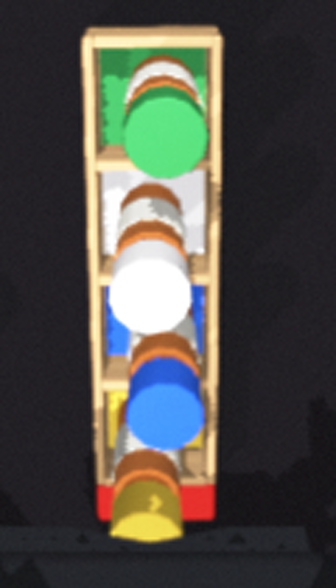

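```bash
python3 -m crank '[[[8.5,0,0,-2,0,0,0],[8.5,0,0,-2,0,0,0],[8.5,0,0,-2,0,0,0],[8.5,0,0,-2,0,0,0]]]' >/dev/null; cat > cap1.py <<'E'
# cap-top ellipse of one colour: fit circle to the part nearest camera; prints world xy
import sys; from h import *
def capxy(s,color,roi=None):
    h,S,V=cv2.split(hsv(s))
    m={"green":(h>50)&(h<75)&(S>130)&(V>165),"white":(S<40)&(V>235),"blue":(h>100)&(h<122)&(S>150)&(V>205),"yellow":(h>22)&(h<34)&(S>130)&(V>215)}[color].astype(np.uint8)
    m[:, :250]=0; m[:,390:]=0; m[:110]=0
    m=cv2.morphologyEx(m,cv2.MORPH_OPEN,np.ones((7,7),np.uint8))
    c=max(cv2.findContours(m,0,1)[0],key=cv2.contourArea)
    P=onplane(s,c.reshape(-1,2),.094)[:,:2].astype(np.float32)
    (x,y),r=cv2.minEnclosingCircle(P*1000); print(color,"px",cv2.minEnclosingCircle(c)[0],"xy",round(x/1000,4),round(y/1000,4),"r mm",round(r,1))
if __name__=="__main__":
    s=snap("wrist"); 
    for c in sys.argv[1:]: capxy(s,c)
E
python3 cap1.py green white blue yellow; python3 go.py 0.512 -0.158 0.20 43.6
```

```text
green px (315.5650939941406, 203.28106689453125) xy 0.5107 -0.1585 r mm 16.1
white px (312.9761962890625, 260.5952453613281) xy 0.5446 -0.1987 r mm 17.3
blue px (319.8457946777344, 304.4626159667969) xy 0.5801 -0.2272 r mm 18.2
t 2.12 pos [ 0.5101 -0.1608  0.203 ] grip 0.0854 F [ 0.1 -0.6  0.4]
shift cm [ 0.19  0.28 -0.3 ] turn [0.    0.001 0.012] j [ 0.63  0.48 -0.59  1.86  0.33  0.9   0.64]Traceback (most recent call last):
  File "cap1.py", line 13, in <module>
    for c in sys.argv[1:]: capxy(s,c)
                           ~~~~~^^^^^
  File "cap1.py", line 8, in capxy
    c=max(cv2.findContours(m,0,1)[0],key=cv2.contourArea)
ValueError: max() iterable argument is empty
```

```bash
python3 -m crank '[[[8.5,0.2,0.3,-4,0,0,0.012],[8.5,0.2,0.3,-8,0,0,0.012],[8.5,0.2,0.3,-12,0,0,0.012],[8.5,0.2,0.3,-14,0,0,0.012],[8.5,0.2,0.3,-15.3,0,0,0.012],[8.5,0.2,0.3,-15.3,0,0,0.012],[8.5,0.2,0.3,-15.3,0,0,0.012]]]' 
python3 go.py 0.512 -0.1575 0.05 43.6; python3 -c "
from h import *
snap('wrist','w2.png')"
```

```text
t: 2.7
ee_pos: [0.5125, -0.1577, 0.0501]
tool_rot: [0.928, 0.372, 0.0, 0.0]
ft_force: [0.1, 1.3, 0.4]
gripper_width: 0.0849
t 2.7 pos [ 0.5125 -0.1577  0.0501] grip 0.0849 F [0.1 1.3 0.4]
shift cm [-0.05  0.02 -0.01] turn [ 0.     0.001 -0.001] j [ 0.52  0.71 -0.46  1.95  0.53  0.61  0.48]
```

View pics/w2.png

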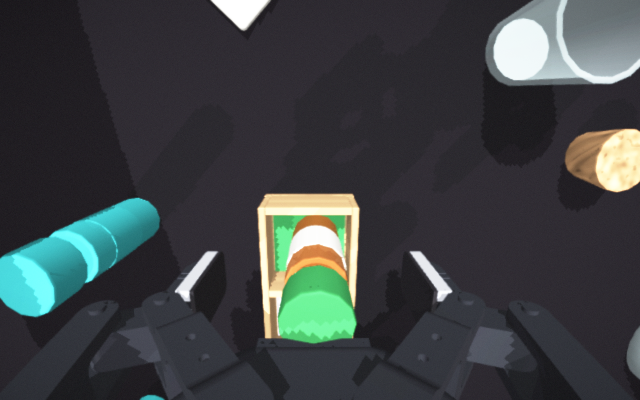

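The green vial sits centred between the jaws (vial x≈317, jaw centre ≈314). Closing.

```bash
python3 -m crank '[[[4.0,0,0,0,0,0,0],[3.2,0,0,0,0,0,0],[2.6,0,0,0,0,0,0],[2.0,0,0,0,0,0,0],[2.0,0,0,0,0,0,0],[2.0,0,0,0,0,0,0],[2.0,0,0,0,0,0,0],[2.0,0,0,0,0,0,0]]]' 30;  python3 -m crank '[[[2.0,0,0,0,0,0,0],[2.0,0,0,0.5,0,0,0],[2.0,0,0,2,0,0,0],[2.0,0,0,4,0,0,0],[2,0,0,7,0,0,0],[2,0,0,10,0,0,0],[2,0,0,12,0,0,0],[2,0,0,12,0,0,0]]]'; python3 go.py 0.5841 0.2984 0.17 -4.7;python3 -c "
from h import *
snap('wrist','w3.png');snap('side','s3.png')"
```

```text
t: 3.42
ee_pos: [0.5122, -0.1578, 0.0497]
tool_rot: [0.928, 0.372, 0.0, 0.0]
ft_force: [-1.3, 0.1, 7.0]
gripper_width: 0.0275
t: 4.08
ee_pos: [0.5135, -0.158, 0.1734]
tool_rot: [0.928, 0.372, 0.002, 0.002]
ft_force: [0.5, -0.1, -0.2]
gripper_width: 0.0269
t 4.08 pos [ 0.5135 -0.158   0.1734] grip 0.0269 F [ 0.5 -0.1 -0.2]
shift cm [ 7.06 45.64 -0.34] turn [ 0.004  0.004 -0.844] j [ 0.61  0.52 -0.58  1.88  0.37  0.84  0.61]
```

View pics/w3.png

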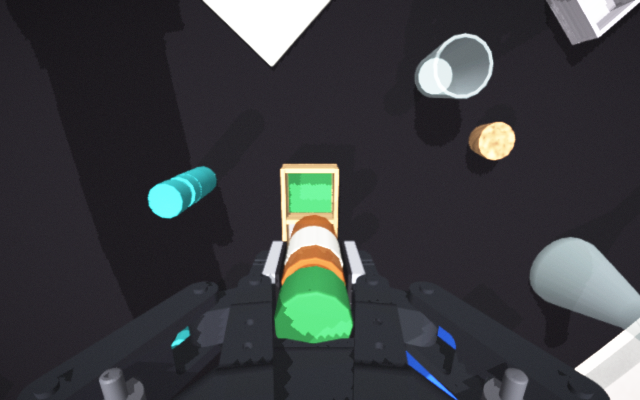

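View pics/s3.png

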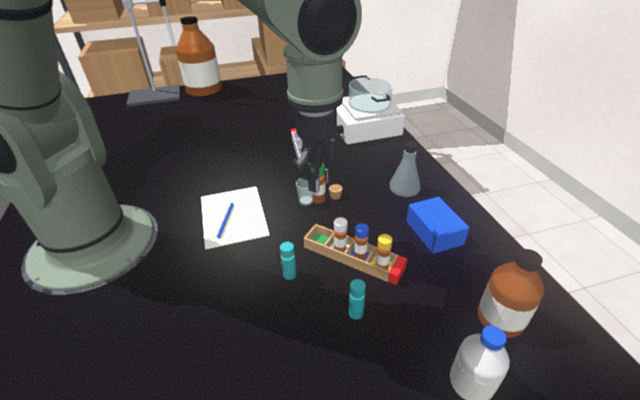

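```bash
python3 -m crank '[[[2,1,4,2,0,0,-0.1],[2,2,8,3,0,0,-0.2],[2,3,12,3,0,0,-0.3],[2,4,16,3,0,0,-0.4],[2,5,20,3,0,0,-0.5],[2,6,24,3,0,0,-0.6],[2,7,28,3,0,0,-0.7],[2,7,32,3,0,0,-0.8]]]'; python3 -m crank '[[[2,0,4,0,0,0,-0.044],[2,0,8,0,0,0,-0.044],[2,0,11,0,0,0,-0.044],[2,0,13,0,0,0,-0.044],[2,0,13.6,0,0,0,-0.044],[2,0,13.6,0,0,0,-0.044],[2,0,13.6,0,0,0,-0.044],[2,0,13.6,0,0,0,-0.044]]]'; python3 go.py 0.5841 0.2984 0.17 -4.7;python3 -c "
from h import *
snap('wrist','w4.png');snap('top','t4.png')"
```

```text
t: 4.85
ee_pos: [0.5824, 0.1631, 0.1978]
tool_rot: [1.0, -0.022, -0.001, 0.0]
ft_force: [1.0, -0.6, -0.9]
gripper_width: 0.027
t: 5.52
ee_pos: [0.5823, 0.2957, 0.1988]
tool_rot: [0.999, -0.042, -0.0, 0.001]
ft_force: [0.3, -0.3, -0.6]
gripper_width: 0.0279
t 5.52 pos [0.5823 0.2957 0.1988] grip 0.0279 F [ 0.3 -0.3 -0.6]
shift cm [ 0.18  0.27 -2.88] turn [ 0.001 -0.     0.002] j [-0.3   0.64 -0.4   1.55  0.28  1.02 -0.87]
```

View pics/w4.png

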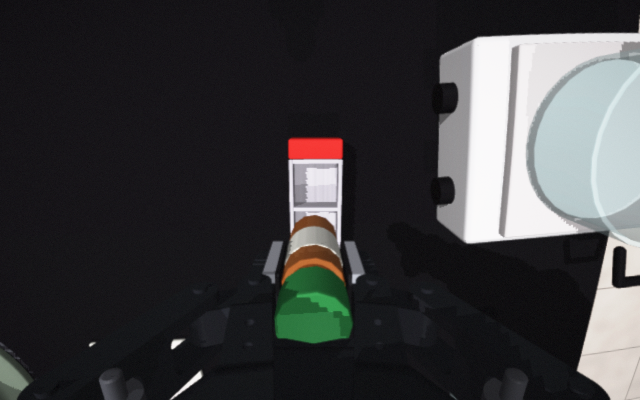

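View pics/t4.png

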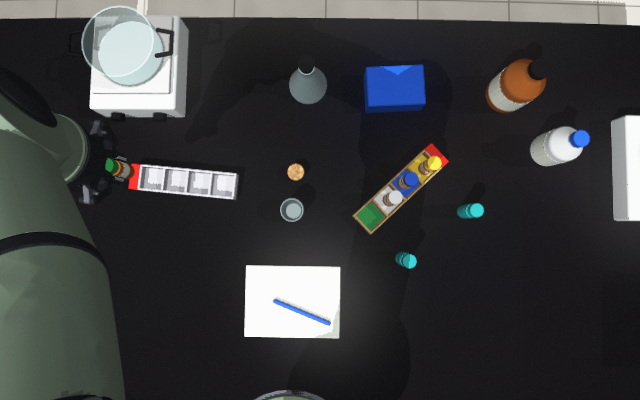

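The vial is held upright, and the tray's red block shows at (289–343,138–160). I'll check the tray position from the wrist view.

```bash
python3 - <<'E'
from h import *
s=snap("wrist");h,S,V=cv2.split(hsv(s))
m=(((h<6)|(h>174))&(S>150)&(V>215)).astype(np.uint8)
m[:100]=0;m[170:]=0
c=max(cv2.findContours(m,0,1)[0],key=cv2.contourArea);r=cv2.boundingRect(c);print(r)
x,y,w,hh=r
P=onplane(s,[(x-.5,y-.5),(x+w-.5,y-.5),(x+w-.5,y+hh-.5),(x-.5,y+hh-.5)],.03);print(P.round(4))
a=(P[2]+P[3])/2;b=(P[0]+P[1])/2
th=np.radians(85.3);u=np.array([np.cos(th),np.sin(th)])
print("boundary mid",a, "expected from top",np.array([.578,.2237])+u*.102, "outer",b,np.array([.578,.2237])+u*.122)
print(state()["ee_pos"])
E
```

```text
(289, 140, 53, 19)
[[0.5627 0.3478 0.03  ]
 [0.6147 0.3434 0.03  ]
 [0.6136 0.3247 0.03  ]
 [0.5607 0.3292 0.03  ]]
boundary mid [0.58717075 0.32694611 0.03      ] expected from top [0.58635773 0.32535701] outer [0.58871652 0.34559526 0.03      ] [0.5879965  0.34528976]
[0.5823077  0.29619376 0.19929282]
```

```bash
python3 -m crank '[[[2,0.2,0.3,-1,0,0,0],[2,0.2,0.3,-4,0,0,0],[2,0.2,0.3,-7,0,0,0],[2,0.2,0.3,-10,0,0,0],[2,0.2,0.3,-12.5,0,0,0],[2,0.2,0.3,-14,0,0,0],[2,0.2,0.3,-14.5,0,0,0],[2,0.2,0.3,-14.5,0,0,0]]]'; python3 go.py 0.5845 0.299 0.05 -4.7;python3 -c "
from h import *
snap('wrist','w5.png');snap('side','s5.png')"
```

```text
t: 6.33
ee_pos: [0.5836, 0.3003, 0.0533]
tool_rot: [0.999, -0.041, -0.001, 0.0]
ft_force: [-0.2, -0.3, -0.6]
gripper_width: 0.0272
t 6.33 pos [0.5836 0.3003 0.0533] grip 0.0272 F [-0.2 -0.3 -0.6]
shift cm [ 0.09 -0.13 -0.33] turn [ 0.001 -0.001  0.   ] j [-0.35  0.82 -0.35  1.62  0.36  0.77 -0.93]
```

View pics/w5.png

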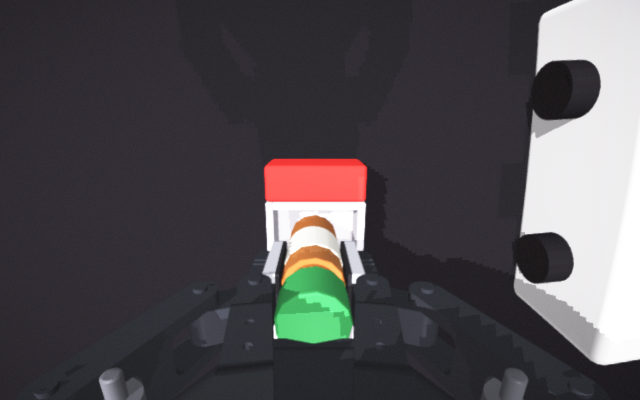

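The vial is inside the compartment with the tray rim showing on both sides. Now I'll ease it down to contact.

```bash
python3 -m crank '[[[2,0.1,-0.1,-0.2,0,0,0],[2,0.1,-0.1,-0.3,0,0,0],[2,0.1,-0.1,-0.35,0,0,0],[2,0.1,-0.1,-0.35,0,0,0]]]';python3 go.py 0.5845 0.299 0.05 -4.7
```

```text
t: 6.77
ee_pos: [0.5851, 0.2995, 0.0512]
tool_rot: [0.999, -0.041, 0.0, -0.0]
ft_force: [-0.8, -0.2, -0.1]
gripper_width: 0.0271
t 6.77 pos [0.5851 0.2995 0.0512] grip 0.0271 F [-0.8 -0.2 -0.1]
shift cm [-0.06 -0.05 -0.12] turn [-0.  0.  0.] j [-0.34  0.82 -0.34  1.62  0.36  0.76 -0.93]
```

```bash
python3 -m crank '[[[2,0,0,-0.1,0,0,0],[2,0,0,-0.15,0,0,0],[2,0,0,-0.15,0,0,0]]]';python3 go.py 0.5845 0.299 0.05 -4.7
```

```text
t: 7.02
ee_pos: [0.5851, 0.2997, 0.0498]
tool_rot: [0.999, -0.041, 0.0, -0.0]
ft_force: [-1.3, -0.9, 6.0]
gripper_width: 0.0267
t 7.02 pos [0.5851 0.2997 0.0498] grip 0.0267 F [-1.3 -0.9  6. ]
shift cm [-0.06 -0.07  0.02] turn [-0.  0.  0.] j [-0.34  0.82 -0.34  1.62  0.37  0.76 -0.93]
```

Contact reads 6 N at the expected height. Releasing.

```bash
python3 -m crank '[[[2.8,0,0,0,0,0,0],[3.2,0,0,0,0,0,0],[4,0,0,0,0,0,0],[5,0,0,0,0,0,0],[6,0,0,0,0,0,0],[6,0,0,3,0,0,0],[6,0,0,7,0,0,0],[6,0,0,11,0,0,0]]]'; python3 -m crank '[[[6,0,0,3,0,0,0],[6,0,0,5,0,0,0],[6,0,0,5,0,0,0]]]'; python3 go.py 0.547 -0.2005 0.19 43.6;python3 -c "
from h import *
snap('wrist','w6.png');snap('side','s6.png')"
```

```text
t: 7.68
ee_pos: [0.5842, 0.2993, 0.1599]
tool_rot: [0.999, -0.041, -0.001, 0.0]
ft_force: [0.4, 0.3, 0.2]
gripper_width: 0.0599
t: 7.93
ee_pos: [0.5864, 0.3005, 0.2141]
tool_rot: [0.999, -0.041, 0.003, -0.002]
ft_force: [-0.2, 0.3, -0.7]
gripper_width: 0.06
t 7.93 pos [0.5864 0.3005 0.2141] grip 0.06 F [-0.2  0.3 -0.7]
shift cm [ -3.94 -50.1   -2.41] turn [-0.005  0.004  0.843] j [-0.31  0.63 -0.41  1.52  0.27  1.04 -0.86]
```

View pics/w6.png

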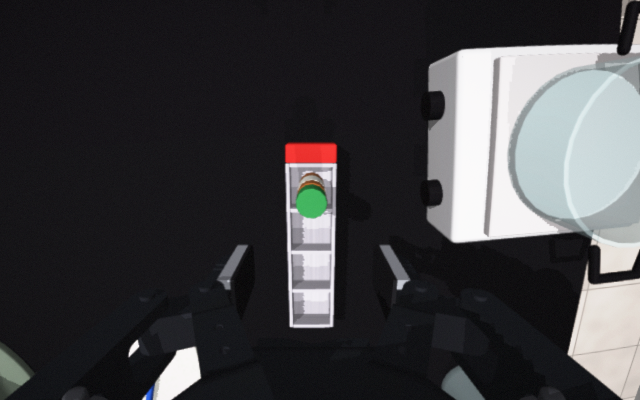

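Green is standing in the compartment next to red, at (312,190). Going back for white.

```bash
python3 -m crank '[[[6,0,-4,0,0,0,0.1],[6,-1,-8,0,0,0,0.2],[6,-1,-12,0,0,0,0.3],[6,-2,-16,0,0,0,0.4],[6,-2,-20,0,0,0,0.5],[6,-3,-24,0,0,0,0.6],[6,-3.5,-28,0,0,0,0.7],[6,-4,-32,0,0,0,0.8]]]'; python3 -m crank '[[[8.5,0,-4,0,0,0,0.044],[8.5,0,-8,0,0,0,0.044],[8.5,0,-12,0,0,0,0.044],[8.5,0,-15,0,0,0,0.044],[8.5,0,-17,0,0,0,0.044],[8.5,0,-18,0,0,0,0.044],[8.5,0,-18,0,0,0,0.044],[8.5,0,-18,0,0,0,0.044]]]'; python3 -m crank '[[[8.5,0,0,-1,0,0,0],[8.5,0,0,-1,0,0,0],[8.5,0,0,-1,0,0,0]]]'; python3 cap1.py white blue; python3 go.py 0.547 -0.2005 0.05 43.6
```

```text
t: 8.7
ee_pos: [0.5436, -0.0223, 0.2081]
tool_rot: [0.935, 0.354, -0.001, -0.0]
ft_force: [1.5, -1.1, -0.5]
gripper_width: 0.06
t: 9.37
ee_pos: [0.5447, -0.1995, 0.2086]
tool_rot: [0.928, 0.372, -0.0, -0.001]
ft_force: [0.1, 1.2, 0.2]
gripper_width: 0.0848
t: 9.62
ee_pos: [0.5448, -0.1991, 0.1986]
tool_rot: [0.928, 0.373, -0.0, -0.001]
ft_force: [0.1, -0.0, 1.1]
gripper_width: 0.0851
white px (314.1331787109375, 192.65283203125) xy 0.5378 -0.1908 r mm 27.4
blue px (319.71429443359375, 257.71429443359375) xy 0.581 -0.2283 r mm 16.1
t 9.67 pos [ 0.5449 -0.1994  0.199 ] grip 0.0848 F [-0.1  0.8  0.2]
shift cm [  0.21  -0.11 -14.9 ] turn [-0.    -0.001 -0.003] j [ 0.65  0.55 -0.57  1.74  0.36  0.95  0.7 ]
```

```bash
python3 -m crank '[[[8.5,0.2,-0.1,-4,0,0,0],[8.5,0.2,-0.1,-8,0,0,0],[8.5,0.2,-0.1,-12,0,0,0],[8.5,0.2,-0.1,-14,0,0,0],[8.5,0.2,-0.1,-14.9,0,0,0],[8.5,0.2,-0.1,-14.9,0,0,0],[8.5,0.2,-0.1,-14.9,0,0,0]]]' 
python3 go.py 0.5465 -0.2003 0.05 43.6; python3 -c "
from h import *
snap('wrist','w7.png')"
```

```text
t: 10.25
ee_pos: [0.5476, -0.2012, 0.0512]
tool_rot: [0.928, 0.372, 0.0, 0.0]
ft_force: [-0.1, -0.5, 1.5]
gripper_width: 0.0852
t 10.25 pos [ 0.5476 -0.2012  0.0512] grip 0.0852 F [-0.1 -0.5  1.5]
shift cm [-0.11  0.09 -0.12] turn [ 0.     0.001 -0.001] j [ 0.57  0.76 -0.46  1.82  0.51  0.68  0.58]
```

View pics/w7.png

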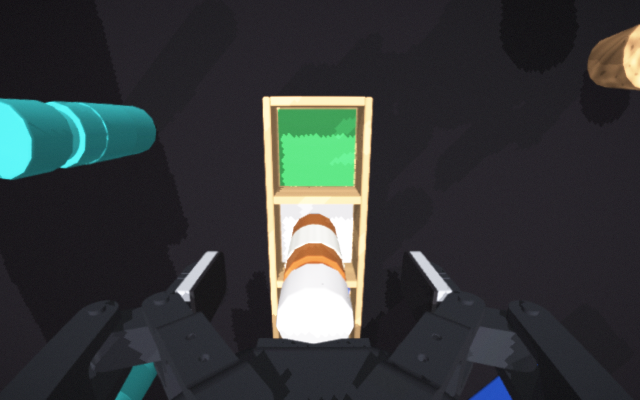

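White is centred between the jaws at x≈315. Gripping and lifting.

```bash
python3 -m crank '[[[4.0,0,0,0,0,0,0],[3.2,0,0,0,0,0,0],[2.6,0,0,0,0,0,0],[2.0,0,0,0,0,0,0],[2.0,0,0,0,0,0,0],[2.0,0,0,0,0,0,0],[2.0,0,0,0,0,0,0],[2.0,0,0,0,0,0,0]]]' 30;  python3 -m crank '[[[2.0,0,0,0,0,0,0],[2.0,0,0,0.5,0,0,0],[2.0,0,0,2,0,0,0],[2.0,0,0,4,0,0,0],[2,0,0,7,0,0,0],[2,0,0,11,0,0,0],[2,0,0,15,0,0,0],[2,0,0,15,0,0,0]]]'; python3 go.py 0.5802 0.2493 0.20 -4.7;python3 -c "
from h import *
snap('wrist','w8.png')"
```

```text
t: 10.97
ee_pos: [0.5471, -0.2016, 0.0507]
tool_rot: [0.928, 0.372, 0.0, 0.0]
ft_force: [-1.2, -0.3, 6.6]
gripper_width: 0.0268
t: 11.63
ee_pos: [0.5496, -0.2017, 0.2076]
tool_rot: [0.928, 0.372, 0.003, 0.003]
ft_force: [1.6, 0.1, 0.1]
gripper_width: 0.0271
t 11.63 pos [ 0.5496 -0.2017  0.2076] grip 0.0271 F [1.6 0.1 0.1]
shift cm [ 3.06 45.1  -0.76] turn [ 0.006  0.007 -0.844] j [ 0.65  0.55 -0.58  1.73  0.35  0.96  0.7 ]
```

View pics/w8.png

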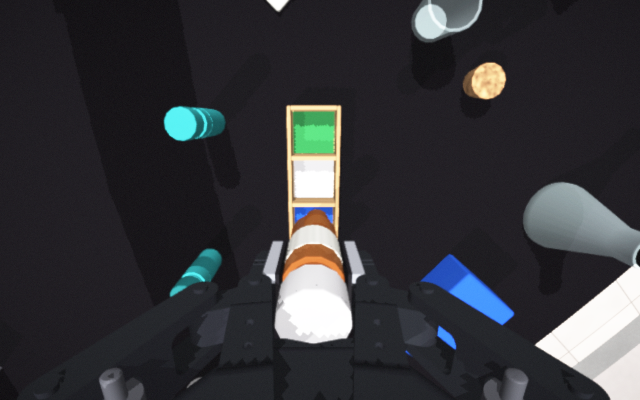

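```bash
python3 -m crank '[[[2,0.5,4,0,0,0,-0.1],[2,1,8,0,0,0,-0.2],[2,1.5,12,0,0,0,-0.3],[2,2,16,0,0,0,-0.4],[2,2.5,20,0,0,0,-0.5],[2,3,24,0,0,0,-0.6],[2,3.2,28,0,0,0,-0.7],[2,3.2,32,0,0,0,-0.8]]]'; python3 -m crank '[[[2,0,4,0,0,0,-0.044],[2,0,8,0,0,0,-0.044],[2,0,11,0,0,0,-0.044],[2,0,12.7,0,0,0,-0.044],[2,0,13.1,0,0,0,-0.044],[2,0,13.1,0,0,0,-0.044],[2,0,13.1,0,0,0,-0.044],[2,0,13.1,0,0,0,-0.044]]]'; python3 go.py 0.5802 0.2493 0.055 -4.7;python3 -c "
from h import *
snap('wrist','w9.png')"
```

```text
t: 12.35
ee_pos: [0.5785, 0.1204, 0.1996]
tool_rot: [1.0, -0.021, -0.001, 0.0]
ft_force: [0.9, 0.7, -0.4]
gripper_width: 0.0275
t: 13.02
ee_pos: [0.5792, 0.2478, 0.2]
tool_rot: [0.999, -0.042, -0.0, 0.001]
ft_force: [-0.7, -0.4, -0.5]
gripper_width: 0.0271
t 13.02 pos [0.5792 0.2478 0.2   ] grip 0.0271 F [-0.7 -0.4 -0.5]
shift cm [  0.1    0.15 -14.5 ] turn [ 0.001 -0.     0.002] j [-0.23  0.6  -0.4   1.61  0.27  0.99 -0.8 ]
```

View pics/w9.png

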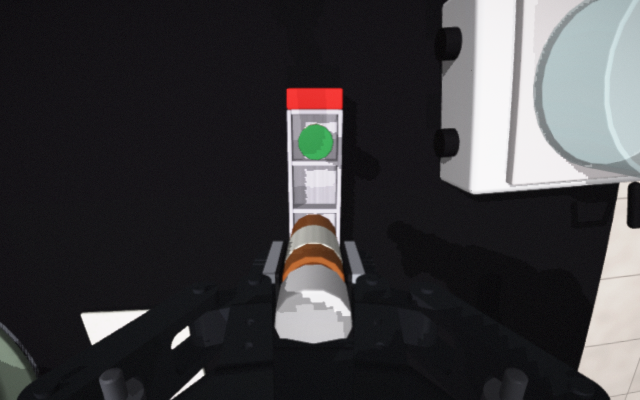

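White is held and lined up with the tray axis, and green is standing at (316,141). Lowering.

```bash
python3 -m crank '[[[2,0.1,0.1,-1,0,0,0],[2,0.1,0.1,-4,0,0,0],[2,0.1,0.1,-7,0,0,0],[2,0.1,0.1,-10,0,0,0],[2,0.1,0.1,-12.5,0,0,0],[2,0.1,0.1,-14,0,0,0],[2,0.1,0.1,-14.5,0,0,0],[2,0.1,0.1,-14.5,0,0,0]]]'; python3 go.py 0.5802 0.2493 0.051 -4.7;python3 -c "
from h import *
snap('wrist','w10.png')"
```

```text
t: 13.73
ee_pos: [0.5793, 0.2498, 0.0538]
tool_rot: [0.999, -0.041, -0.001, 0.0]
ft_force: [-0.3, -0.5, 0.5]
gripper_width: 0.0274
t 13.73 pos [0.5793 0.2498 0.0538] grip 0.0274 F [-0.3 -0.5  0.5]
shift cm [ 0.09 -0.05 -0.28] turn [ 0.001 -0.002  0.   ] j [-0.28  0.79 -0.34  1.69  0.36  0.73 -0.88]
```

View pics/w10.png

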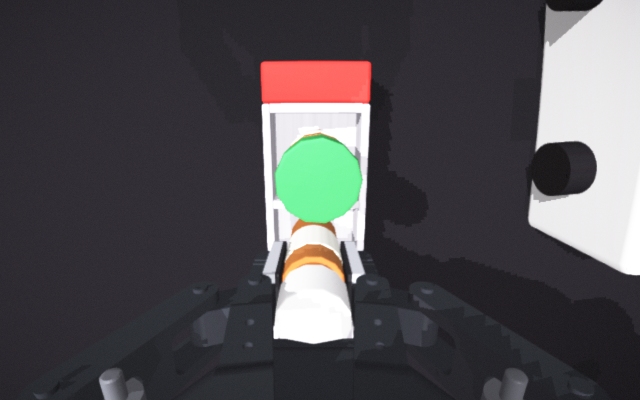

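White is inside its compartment, behind green at (318,180). Easing down until contact.

```bash
python3 -m crank '[[[2,0.1,-0.1,-0.15,0,0,0],[2,0.1,-0.1,-0.25,0,0,0],[2,0.1,-0.1,-0.35,0,0,0],[2,0.1,-0.1,-0.35,0,0,0]]]'; python3 -m crank '[[[2,0,0,0,0,0,0],[2,0,0,0,0,0,0]]]'
```

```text
t: 14.12
ee_pos: [0.5812, 0.2495, 0.0523]
tool_rot: [0.999, -0.041, 0.0, -0.0]
ft_force: [0.1, -0.1, -0.2]
gripper_width: 0.0275
t: 14.28
ee_pos: [0.581, 0.2496, 0.052]
tool_rot: [0.999, -0.041, 0.0, -0.0]
ft_force: [-0.3, 0.3, -0.1]
gripper_width: 0.0271
```

```bash
python3 -m crank '[[[2,0,0,-0.1,0,0,0],[2,0,0,-0.15,0,0,0],[2,0,0,-0.15,0,0,0],[2,0,0,-0.15,0,0,0]]]'
```

```text
t: 14.62
ee_pos: [0.5811, 0.2497, 0.0507]
tool_rot: [0.999, -0.041, 0.0, -0.0]
ft_force: [-1.3, -0.6, 5.2]
gripper_width: 0.0269
```

Contact reads 5 N. Release, rise and head back.

```bash
python3 -m crank '[[[2.8,0,0,0,0,0,0],[3.2,0,0,0,0,0,0],[4,0,0,0,0,0,0],[5,0,0,0,0,0,0],[6,0,0,0,0,0,0],[6,0,0,3,0,0,0],[6,0,0,7,0,0,0],[6,0,0,11,0,0,0]]]'; python3 -m crank '[[[6,0,0,3,0,0,0],[6,0,0,5,0,0,0],[6,0,0,5,0,0,0]]]'; python3 go.py 0.5825 -0.231 0.19 43.6;python3 -c "
from h import *
snap('wrist','w11.png')"
```

```text
t: 15.28
ee_pos: [0.5802, 0.2493, 0.1609]
tool_rot: [0.999, -0.041, -0.001, 0.0]
ft_force: [1.1, 0.2, 0.2]
gripper_width: 0.0602
t: 15.53
ee_pos: [0.5825, 0.2504, 0.215]
tool_rot: [0.999, -0.041, 0.003, -0.001]
ft_force: [0.7, 1.3, -0.2]
gripper_width: 0.0596
t 15.53 pos [0.5825 0.2504 0.215 ] grip 0.0596 F [ 0.7  1.3 -0.2]
shift cm [  0.   -48.14  -2.5 ] turn [-0.005  0.004  0.843] j [-0.23  0.59 -0.41  1.59  0.26  1.01 -0.8 ]
```

View pics/w11.png

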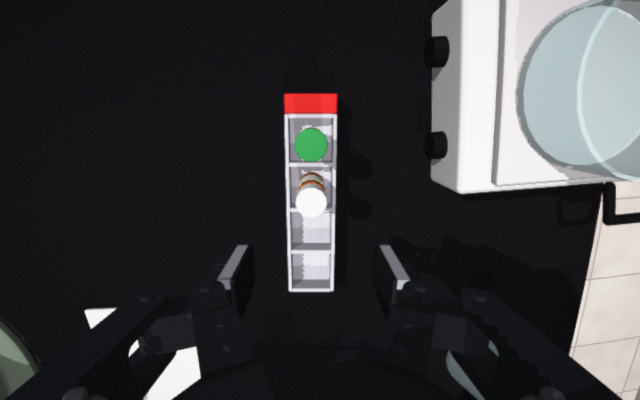

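White is standing in the second compartment at (311,195). Next is blue.

```bash
python3 -m crank '[[[6,0,-4,0,0,0,0.1],[6,0,-8,0,0,0,0.2],[6,0,-12,0,0,0,0.3],[6,0,-16,0,0,0,0.4],[6,0,-20,0,0,0,0.5],[6,0,-24,0,0,0,0.6],[6,0,-28,0,0,0,0.7],[6,0,-32,0,0,0,0.8]]]'; python3 -m crank '[[[8.5,0,-4,0,0,0,0.044],[8.5,0,-8,0,0,0,0.044],[8.5,0,-12,0,0,0,0.044],[8.5,0,-14,0,0,0,0.044],[8.5,0,-15.5,0,0,0,0.044],[8.5,0,-16,0,0,0,0.044],[8.5,0,-16,0,0,0,0.044],[8.5,0,-16,0,0,0,0.044]]]'; python3 -m crank '[[[8.5,0,0,-1,0,0,0],[8.5,0,0,-1,0,0,0],[8.5,0,0,-1,0,0,0]]]'; python3 cap1.py blue; python3 go.py 0.582 -0.230 0.05 43.6; python3 -c "
from h import *
snap('wrist','w12.png')"
```

```text
t: 16.25
ee_pos: [0.5802, -0.0724, 0.2093]
tool_rot: [0.935, 0.354, -0.001, -0.0]
ft_force: [0.7, -0.4, 0.2]
gripper_width: 0.0597
t: 16.92
ee_pos: [0.5812, -0.2286, 0.21]
tool_rot: [0.928, 0.373, 0.0, -0.0]
ft_force: [0.7, 1.7, 0.6]
gripper_width: 0.0852
t: 17.17
ee_pos: [0.5808, -0.2292, 0.1996]
tool_rot: [0.928, 0.373, -0.0, -0.0]
ft_force: [0.3, -0.0, 0.1]
gripper_width: 0.0849
blue px (310.2471923828125, 207.12359619140625) xy 0.58 -0.2321 r mm 16.6
t 17.22 pos [ 0.581  -0.2295  0.2   ] grip 0.0846 F [-0.8  0.8  0.6]
shift cm [  0.1   -0.05 -15.  ] turn [-0.    -0.001 -0.002] j [ 0.65  0.62 -0.56  1.62  0.37  1.01  0.74]
```

View pics/w12.png

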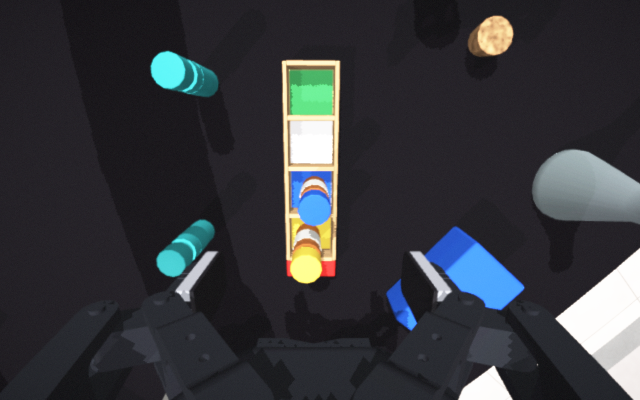

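```bash
python3 - <<'E'
from h import *
s=snap("wrist"); print(onplane(s,[(314,208),(306,264)],.094).round(4))
s=snap("top")
d=np.array([np.cos(np.radians(43.6)),np.sin(np.radians(43.6))]);n=np.array([-d[1],d[0]])
for nm,c in dict(blue=(.582,-.2305),yellow=(.6153,-.2757)).items():
  for z in(0,.05):
    P=onplane(s,[(367,112),(425,108),(364,67)],z)[:,:2]; print(nm,z,P.round(3).tolist(),"along",((P-c)@d).round(3),"perp",((P-c)@n).round(3))
E
```

```text
[[ 0.5829 -0.2306  0.094 ]
 [ 0.6131 -0.2724  0.094 ]]
blue 0 [[0.737, -0.155], [0.748, -0.281], [0.837, -0.148]] along [0.164 0.085 0.242] perp [-0.053 -0.151 -0.116]
blue 0.05 [[0.724, -0.15], [0.735, -0.269], [0.819, -0.143]] along [0.158 0.084 0.232] perp [-0.04  -0.133 -0.1  ]
yellow 0 [[0.737, -0.155], [0.748, -0.281], [0.837, -0.148]] along [0.171 0.092 0.249] perp [ 0.003 -0.096 -0.061]
yellow 0.05 [[0.724, -0.15], [0.735, -0.269], [0.819, -0.143]] along [0.165 0.091 0.239] perp [ 0.016 -0.078 -0.045]
```

Blue is at (0.583,-0.231) and the box is clear of the fingers. Descending.

```bash
python3 -m crank '[[[8.5,0.2,-0.1,-4,0,0,0],[8.5,0.2,-0.1,-8,0,0,0],[8.5,0.2,-0.1,-12,0,0,0],[8.5,0.2,-0.1,-14,0,0,0],[8.5,0.2,-0.1,-15,0,0,0],[8.5,0.2,-0.1,-15,0,0,0],[8.5,0.2,-0.1,-15,0,0,0]]]' 
python3 go.py 0.583 -0.231 0.05 43.6; python3 -c "
from h import *
snap('wrist','w13.png')"
```

```text
t: 17.95
ee_pos: [0.5835, -0.2314, 0.0512]
tool_rot: [0.928, 0.372, 0.0, 0.0]
ft_force: [-0.3, -0.1, 0.7]
gripper_width: 0.0848
t 17.95 pos [ 0.5835 -0.2314  0.0512] grip 0.0848 F [-0.3 -0.1  0.7]
shift cm [-0.05  0.04 -0.12] turn [ 0.     0.001 -0.001] j [ 0.59  0.81 -0.47  1.7   0.5   0.76  0.64]
```

View pics/w13.png

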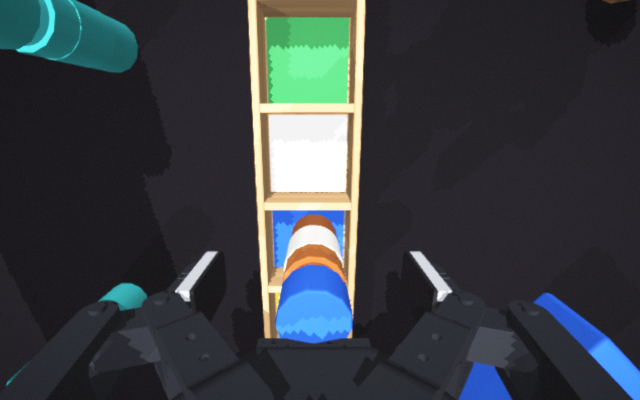

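Blue is centred between the jaws at x≈314. Gripping and lifting.

```bash
python3 -m crank '[[[4.0,0,0,0,0,0,0],[3.2,0,0,0,0,0,0],[2.6,0,0,0,0,0,0],[2.0,0,0,0,0,0,0],[2.0,0,0,0,0,0,0],[2.0,0,0,0,0,0,0],[2.0,0,0,0,0,0,0],[2.0,0,0,0,0,0,0]]]' 30;  python3 -m crank '[[[2.0,0,0,0,0,0,0],[2.0,0,0,0.5,0,0,0],[2.0,0,0,2,0,0,0],[2.0,0,0,4,0,0,0],[2,0,0,7,0,0,0],[2,0,0,11,0,0,0],[2,0,0,15,0,0,0],[2,0,0,15,0,0,0]]]'; python3 go.py 0.5761 0.1995 0.20 -4.7;python3 -c "
from h import *
snap('wrist','w14.png')"
```

```text
t: 18.67
ee_pos: [0.5832, -0.2316, 0.0508]
tool_rot: [0.928, 0.372, 0.0, 0.0]
ft_force: [-1.7, -0.1, 6.8]
gripper_width: 0.027
t: 19.33
ee_pos: [0.5857, -0.2317, 0.209]
tool_rot: [0.928, 0.372, 0.004, 0.003]
ft_force: [2.0, -0.3, 0.5]
gripper_width: 0.0272
t 19.33 pos [ 0.5857 -0.2317  0.209 ] grip 0.0272 F [ 2.  -0.3  0.5]
shift cm [-0.96 43.12 -0.9 ] turn [ 0.007  0.007 -0.844] j [ 0.66  0.61 -0.57  1.61  0.37  1.02  0.74]
```

View pics/w14.png

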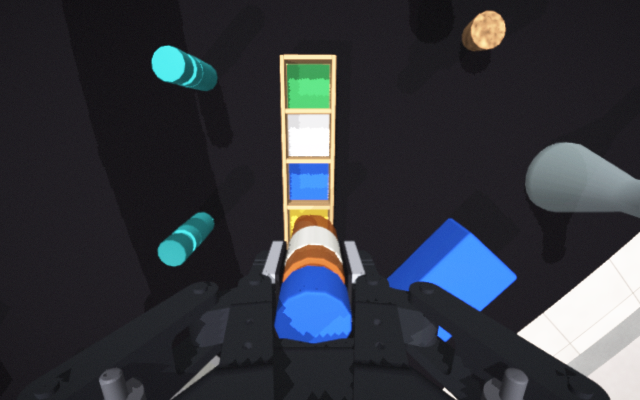

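```bash
python3 -m crank '[[[2,0,4,0,0,0,-0.1],[2,0,8,0,0,0,-0.2],[2,0,12,0,0,0,-0.3],[2,-0.3,16,0,0,0,-0.4],[2,-0.5,20,0,0,0,-0.5],[2,-0.7,24,0,0,0,-0.6],[2,-0.7,28,0,0,0,-0.7],[2,-0.7,32,0,0,0,-0.8]]]'; python3 -m crank '[[[2,0,4,0,0,0,-0.044],[2,0,7.5,0,0,0,-0.044],[2,0,10,0,0,0,-0.044],[2,0,11,0,0,0,-0.044],[2,0,11.1,0,0,0,-0.044],[2,0,11.1,0,0,0,-0.044],[2,0,11.1,0,0,0,-0.044],[2,0,11.1,0,0,0,-0.044]]]'; python3 go.py 0.5761 0.1995 0.055 -4.7;python3 -c "
from h import *
snap('wrist','w15.png')"
```

```text
t: 20.05
ee_pos: [0.5751, 0.0904, 0.2005]
tool_rot: [1.0, -0.021, -0.0, 0.0]
ft_force: [1.5, 0.2, -1.0]
gripper_width: 0.0272
t: 20.72
ee_pos: [0.5762, 0.1978, 0.2003]
tool_rot: [0.999, -0.042, -0.0, 0.0]
ft_force: [-0.8, 0.2, -1.2]
gripper_width: 0.0272
t 20.72 pos [0.5762 0.1978 0.2003] grip 0.0272 F [-0.8  0.2 -1.2]
shift cm [-1.000e-02  1.700e-01 -1.453e+01] turn [ 0.001 -0.     0.002] j [-0.15  0.57 -0.41  1.67  0.26  0.96 -0.74]
```

View pics/w15.png

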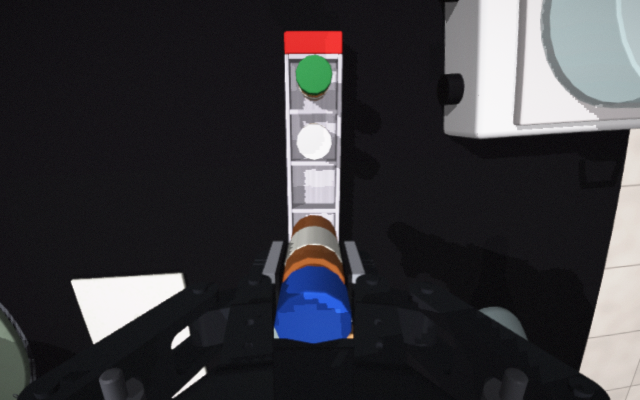

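Green (315,75) and white (314,141) are standing, and blue is lined up. Lowering.

```bash
python3 -m crank '[[[2,0,0.1,-1,0,0,0],[2,0,0.1,-4,0,0,0],[2,0,0.1,-7,0,0,0],[2,0,0.1,-10,0,0,0],[2,0,0.1,-12.5,0,0,0],[2,0,0.1,-14,0,0,0],[2,0,0.1,-14.5,0,0,0],[2,0,0.1,-14.5,0,0,0]]]'; python3 -m crank '[[[2,0,0,-0.1,0,0,0],[2,0,0,-0.2,0,0,0],[2,0,0,-0.3,0,0,0],[2,0,0,-0.3,0,0,0],[2,0,0,-0.3,0,0,0]]]';python3 go.py 0.5761 0.1995 0.051 -4.7;python3 -c "
from h import *
snap('wrist','w16.png')"
```

```text
t: 21.43
ee_pos: [0.5752, 0.2, 0.0538]
tool_rot: [0.999, -0.041, -0.001, 0.0]
ft_force: [-1.2, 0.2, 0.2]
gripper_width: 0.0274
t: 21.85
ee_pos: [0.5762, 0.2005, 0.0528]
tool_rot: [0.999, -0.041, 0.0, -0.0]
ft_force: [-0.1, 0.3, -1.4]
gripper_width: 0.0273
t 21.85 pos [0.5762 0.2005 0.0528] grip 0.0273 F [-0.1  0.3 -1.4]
shift cm [-0.01 -0.1  -0.18] turn [-0.     0.001  0.   ] j [-0.2   0.76 -0.34  1.75  0.37  0.69 -0.82]
```

View pics/w16.png

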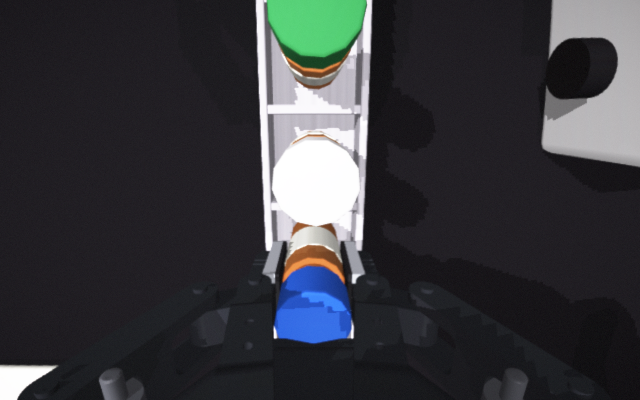

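Blue is in its compartment with no contact yet. About 2 mm further to go.

```bash
python3 -m crank '[[[2,0,0,-0.1,0,0,0],[2,0,0,-0.15,0,0,0],[2,0,0,-0.2,0,0,0],[2,0,0,-0.2,0,0,0],[2,0,0,-0.2,0,0,0]]]'
```

```text
t: 22.32
ee_pos: [0.5761, 0.2006, 0.0507]
tool_rot: [0.999, -0.041, 0.0, -0.0]
ft_force: [-1.7, -1.7, 8.5]
gripper_width: 0.0274
```

```bash
python3 -m crank '[[[2.8,0,0,0,0,0,0],[3.2,0,0,0,0,0,0],[4,0,0,0,0,0,0],[5,0,0,0,0,0,0],[6,0,0,0,0,0,0],[6,0,0,3,0,0,0],[6,0,0,7,0,0,0],[6,0,0,11,0,0,0]]]'; python3 -m crank '[[[6,0,0,3,0,0,0],[6,0,0,5,0,0,0],[6,0,0,5,0,0,0]]]'; python3 go.py 0.614 -0.2735 0.20 43.6;python3 -c "
from h import *
snap('wrist','w17.png')"
```

```text
t: 22.98
ee_pos: [0.5751, 0.2004, 0.161]
tool_rot: [0.999, -0.041, -0.001, 0.0]
ft_force: [1.3, 0.1, 0.6]
gripper_width: 0.0601
t: 23.23
ee_pos: [0.5775, 0.2013, 0.2148]
tool_rot: [0.999, -0.041, 0.003, -0.001]
ft_force: [0.9, -0.0, -0.3]
gripper_width: 0.0601
t 23.23 pos [0.5775 0.2013 0.2148] grip 0.0601 F [ 0.9 -0.  -0.3]
shift cm [  3.65 -47.48  -1.48] turn [-0.004  0.005  0.843] j [-0.15  0.55 -0.41  1.66  0.26  0.98 -0.73]
```

View pics/w17.png

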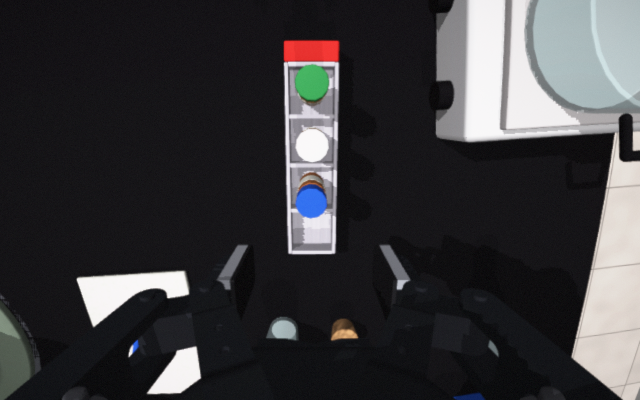

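Three are standing: green, white and blue at (312,82/145/195). Now yellow.

```bash
python3 -m crank '[[[6,0,-4,0,0,0,0.1],[6,1,-8,0,0,0,0.2],[6,1,-12,0,0,0,0.3],[6,2,-16,0,0,0,0.4],[6,2,-20,0,0,0,0.5],[6,3,-24,0,0,0,0.6],[6,3.5,-28,0,0,0,0.7],[6,3.7,-32,0,0,0,0.8]]]'; python3 -m crank '[[[8.5,0,-4,0,0,0,0.044],[8.5,0,-8,0,0,0,0.044],[8.5,0,-12,0,0,0,0.044],[8.5,0,-14,0,0,0,0.044],[8.5,0,-15,0,0,0,0.044],[8.5,0,-15.4,0,0,0,0.044],[8.5,0,-15.4,0,0,0,0.044],[8.5,0,-15.4,0,0,0,0.044]]]'; python3 -m crank '[[[8.5,0,0,-1,0,0,0],[8.5,0,0,-1,0,0,0],[8.5,0,0,-1,0,0,0]]]'; python3 cap1.py yellow; python3 go.py 0.615 -0.274 0.05 43.6; python3 -c "
from h import *
snap('wrist','w18.png')"
```

```text
t: 23.95
ee_pos: [0.6127, -0.1215, 0.209]
tool_rot: [0.935, 0.354, -0.001, -0.0]
ft_force: [0.4, 0.1, -0.1]
gripper_width: 0.0602
t: 24.62
ee_pos: [0.6132, -0.2716, 0.2099]
tool_rot: [0.928, 0.373, 0.0, -0.001]
ft_force: [0.3, 1.6, -0.7]
gripper_width: 0.0854
t: 24.87
ee_pos: [0.6128, -0.2723, 0.1995]
tool_rot: [0.928, 0.372, -0.0, -0.0]
ft_force: [0.7, 0.1, -0.1]
gripper_width: 0.0851
yellow px (317.0, 176.0) xy 0.5977 -0.2519 r mm 16.6
t 24.92 pos [ 0.613  -0.2726  0.2   ] grip 0.0851 F [-0.8 -0.4  0.8]
shift cm [  0.2   -0.14 -15.  ] turn [-0.    -0.    -0.002] j [ 0.67  0.69 -0.55  1.49  0.39  1.08  0.8 ]
```

View pics/w18.png

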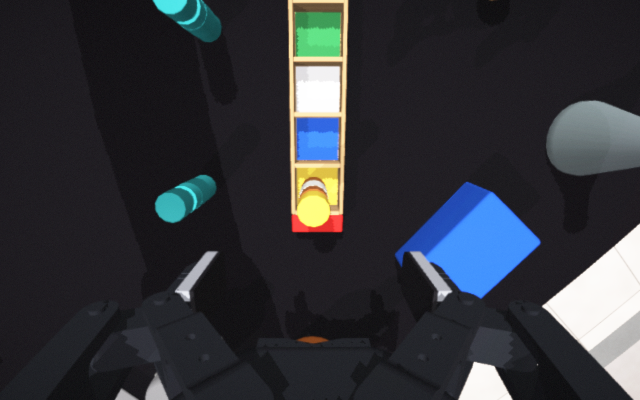

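```bash
python3 - <<'E'
from h import *
s=snap("wrist"); print(onplane(s,[(313.5,210)],.094).round(4), state()["ee_pos"])
s=snap("top","t18.png"); print(onplane(s,[(500,102),(487,95),(540,150)],0).round(3))
s=snap("side","s18.png")
E
```

```text
[[ 0.6157 -0.2752  0.094 ]] [ 0.61310248 -0.2730928   0.20043636]
[[ 0.765 -0.445  0.   ]
 [ 0.78  -0.417  0.   ]
 [ 0.661 -0.531  0.   ]]
```

View pics/s18.png

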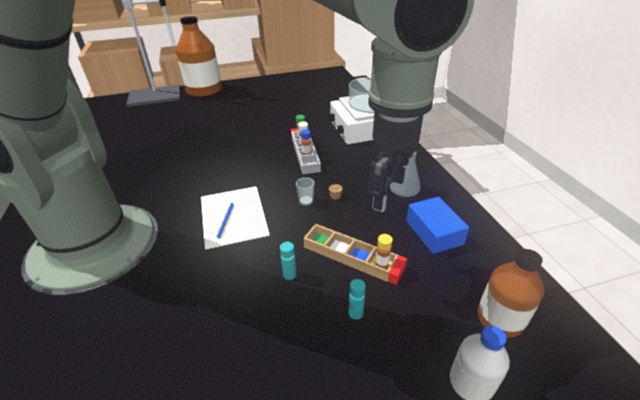

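The yellow cap is at (0.6155,-0.2755), agreeing with the top view, and the bottles stand well clear. Descending.

```bash
python3 -m crank '[[[8.5,0.2,-0.2,-4,0,0,0],[8.5,0.2,-0.2,-8,0,0,0],[8.5,0.2,-0.2,-12,0,0,0],[8.5,0.2,-0.2,-14,0,0,0],[8.5,0.2,-0.2,-15,0,0,0],[8.5,0.2,-0.2,-15,0,0,0],[8.5,0.2,-0.2,-15,0,0,0]]]' 
python3 go.py 0.6155 -0.2755 0.05 43.6; python3 -c "
from h import *
snap('wrist','w19.png')"
```

```text
t: 25.7
ee_pos: [0.6156, -0.2755, 0.0513]
tool_rot: [0.928, 0.372, 0.0, 0.0]
ft_force: [0.4, -0.4, 0.6]
gripper_width: 0.085
t 25.7 pos [ 0.6156 -0.2755  0.0513] grip 0.085 F [ 0.4 -0.4  0.6]
shift cm [-0.01  0.   -0.13] turn [ 0.     0.001 -0.001] j [ 0.63  0.87 -0.48  1.56  0.49  0.83  0.72]
```

View pics/w19.png

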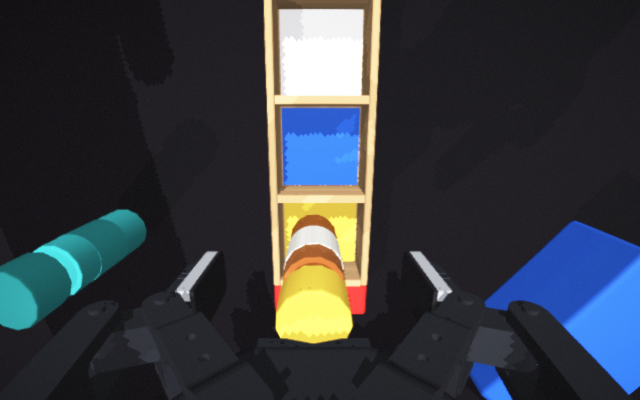

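Yellow is centred between the jaws at x≈314. Gripping and lifting.

```bash
python3 -m crank '[[[4.0,0,0,0,0,0,0],[3.2,0,0,0,0,0,0],[2.6,0,0,0,0,0,0],[2.0,0,0,0,0,0,0],[2.0,0,0,0,0,0,0],[2.0,0,0,0,0,0,0],[2.0,0,0,0,0,0,0],[2.0,0,0,0,0,0,0]]]' 30;  python3 -m crank '[[[2.0,0,0,0,0,0,0],[2.0,0,0,0.5,0,0,0],[2.0,0,0,2,0,0,0],[2.0,0,0,4,0,0,0],[2,0,0,7,0,0,0],[2,0,0,11,0,0,0],[2,0,0,15,0,0,0],[2,0,0,15,0,0,0]]]'; python3 go.py 0.572 0.1497 0.20 -4.7;python3 -c "
from h import *
snap('wrist','w20.png')"
```

```text
t: 26.42
ee_pos: [0.6151, -0.2756, 0.0508]
tool_rot: [0.928, 0.372, 0.0, 0.0]
ft_force: [-2.4, 0.1, 6.4]
gripper_width: 0.027
t: 27.08
ee_pos: [0.6178, -0.2759, 0.2096]
tool_rot: [0.928, 0.372, 0.004, 0.003]
ft_force: [0.5, -0.2, -0.1]
gripper_width: 0.0272
t 27.08 pos [ 0.6178 -0.2759  0.2096] grip 0.0272 F [ 0.5 -0.2 -0.1]
shift cm [-4.58 42.56 -0.96] turn [ 0.007  0.008 -0.844] j [ 0.67  0.68 -0.55  1.47  0.39  1.09  0.8 ]
```

View pics/w20.png

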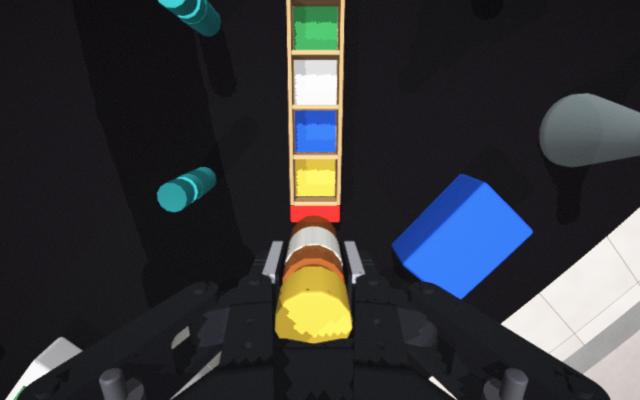

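```bash
python3 -m crank '[[[2,-1,4,0,0,0,-0.1],[2,-2,8,0,0,0,-0.2],[2,-3,12,0,0,0,-0.3],[2,-3.5,16,0,0,0,-0.4],[2,-4,20,0,0,0,-0.5],[2,-4.3,24,0,0,0,-0.6],[2,-4.4,28,0,0,0,-0.7],[2,-4.4,32,0,0,0,-0.8]]]'; python3 -m crank '[[[2,0,4,0,0,0,-0.044],[2,0,7.5,0,0,0,-0.044],[2,0,9.7,0,0,0,-0.044],[2,0,10.4,0,0,0,-0.044],[2,0,10.5,0,0,0,-0.044],[2,0,10.5,0,0,0,-0.044],[2,0,10.5,0,0,0,-0.044],[2,0,10.5,0,0,0,-0.044]]]'; python3 go.py 0.572 0.1497 0.055 -4.7;python3 -c "
from h import *
snap('wrist','w21.png')"
```

```text
t: 27.8
ee_pos: [0.5701, 0.0463, 0.2008]
tool_rot: [1.0, -0.022, -0.0, 0.0]
ft_force: [1.0, 0.1, -0.8]
gripper_width: 0.0274
t: 28.47
ee_pos: [0.5711, 0.1478, 0.2003]
tool_rot: [0.999, -0.042, -0.0, 0.0]
ft_force: [0.4, -0.6, -0.7]
gripper_width: 0.027
t 28.47 pos [0.5711 0.1478 0.2003] grip 0.027 F [ 0.4 -0.6 -0.7]
shift cm [  0.09   0.19 -14.53] turn [ 0.001 -0.     0.002] j [-0.06  0.54 -0.41  1.72  0.26  0.94 -0.66]
```

View pics/w21.png

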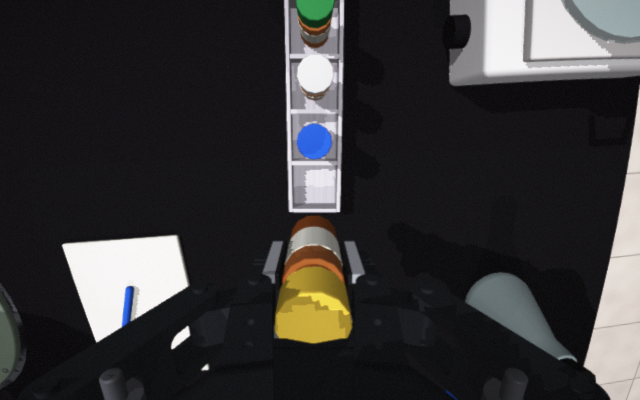

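Yellow is lined up with the last empty compartment, and the other three are standing. Lowering.

```bash
python3 -m crank '[[[2,0.1,0.1,-1,0,0,0],[2,0.1,0.1,-4,0,0,0],[2,0.1,0.1,-7,0,0,0],[2,0.1,0.1,-10,0,0,0],[2,0.1,0.1,-12.5,0,0,0],[2,0.1,0.1,-14,0,0,0],[2,0.1,0.1,-14.5,0,0,0],[2,0.1,0.1,-14.5,0,0,0]]]'; python3 -m crank '[[[2,0,0,-0.1,0,0,0],[2,0,0,-0.2,0,0,0],[2,0,0,-0.3,0,0,0],[2,0,0,-0.3,0,0,0],[2,0,0,-0.3,0,0,0]]]';python3 go.py 0.572 0.1497 0.051 -4.7;python3 -c "
from h import *
snap('wrist','w22.png')"
```

```text
t: 29.18
ee_pos: [0.5712, 0.1501, 0.0538]
tool_rot: [0.999, -0.041, -0.001, 0.0]
ft_force: [-0.0, 0.1, 0.3]
gripper_width: 0.0269
t: 29.6
ee_pos: [0.5722, 0.1505, 0.0528]
tool_rot: [0.999, -0.041, 0.0, -0.0]
ft_force: [-0.3, 0.2, 0.2]
gripper_width: 0.0272
t 29.6 pos [0.5722 0.1505 0.0528] grip 0.0272 F [-0.3  0.2  0.2]
shift cm [-0.02 -0.08 -0.18] turn [-0.     0.001  0.   ] j [-0.12  0.74 -0.34  1.8   0.37  0.66 -0.76]
```

View pics/w22.png

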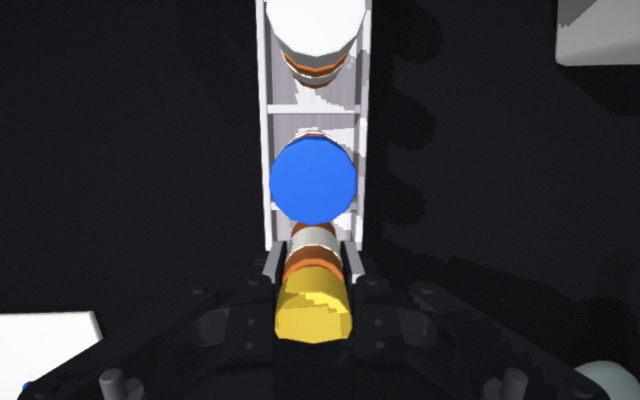

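Yellow is in the compartment. Final 2 mm, then check the force.

```bash
python3 -m crank '[[[2,0,0,-0.1,0,0,0],[2,0,0,-0.15,0,0,0],[2,0,0,-0.2,0,0,0],[2,0,0,-0.2,0,0,0],[2,0,0,-0.2,0,0,0]]]'
```

```text
t: 30.07
ee_pos: [0.5721, 0.1506, 0.0507]
tool_rot: [0.999, -0.041, 0.0, 0.0]
ft_force: [-2.6, -1.3, 7.9]
gripper_width: 0.0272
```

```bash
python3 -m crank '[[[2.8,0,0,0,0,0,0],[3.2,0,0,0,0,0,0],[4,0,0,0,0,0,0],[5,0,0,0,0,0,0],[6,0,0,0,0,0,0],[6,0,0,3,0,0,0],[6,0,0,7,0,0,0],[6,0,0,11,0,0,0]]]'; python3 -m crank '[[[6,0,0,4,0,0,0],[6,0,-4,6,0,0,0],[6,0,-8,6,0,0,0],[6,0,-12,6,0,0,0],[6,0,-16,6,0,0,0],[6,0,-20,6,0,0,0],[6,0,-20,6,0,0,0],[6,0,-20,6,0,0,0]]]'; python3 - <<'E'
from h import *
snap('wrist','w23.png');s=snap('top','t23.png');snap('side','s23.png');f=snap('side')["frame"]
cv2.imwrite("pics/s23c.png",cv2.resize(f[100:190,260:360,::-1],None,fx=6,fy=6,interpolation=2))
cv2.imwrite("pics/t23c.png",cv2.resize(s["frame"][150:210,120:250,::-1],None,fx=6,fy=6,interpolation=2))
E
```

```text
t: 30.73
ee_pos: [0.5711, 0.1505, 0.161]
tool_rot: [0.999, -0.041, -0.001, 0.0]
ft_force: [1.3, -0.4, 1.2]
gripper_width: 0.06
t: 31.4
ee_pos: [0.5717, -0.052, 0.2202]
tool_rot: [0.999, -0.043, -0.0, 0.0]
ft_force: [0.5, 1.3, 0.4]
gripper_width: 0.0601
```

View pics/t23.png

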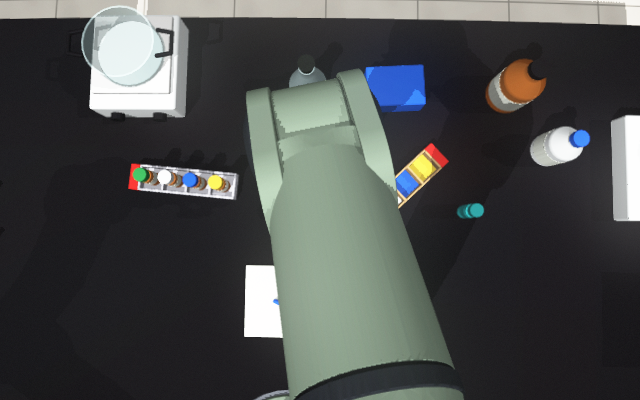

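View pics/t23c.png

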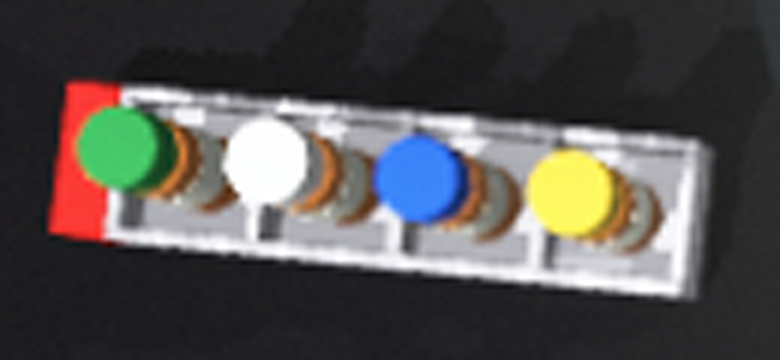

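View pics/s23c.png

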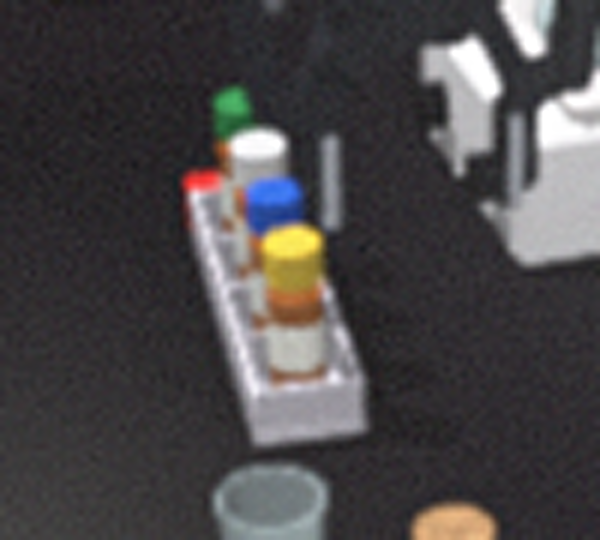

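The order from the red end is green, white, blue, yellow, all upright. A quick numerical check of the cap tops before handing in.

```bash
python3 - <<'E'
from h import *
from rig import manip
s=snap("top");c=(np.array([(118,148),(266,161),(418,179),(571,193)])+.5)/6-.5+(120,150)
P=onplane(s,c,.094)[:,:2]; th=np.radians(85.3);u=np.array([np.cos(th),np.sin(th)]);n=np.array([u[1],-u[0]])
d=P-np.array([.5785,.2245]);print("tray y",(d@u).round(4),"x",(d@n).round(4), state()["t"], np.abs(state()["qd"]).max())
manip.sign_off()
E
```

```text
tray y [ 0.0736  0.0243 -0.0262 -0.0764] x [-0.0002  0.0002 -0.0009 -0.0006] 31.65 0.0031061246871767014
the job is handed in; nothing more can be done
```

I moved all four vials into the tray in reverse order and handed the job in at about t = 31.7 s. From the tray's red end they stand green, white, blue, yellow; the wooden rack's order from its red end was yellow, blue, white, green. Each vial was lowered until it touched the floor (5–8.5 N at the wrist) and then released.

**Last checks:** The top and side views show all four vials upright. Assuming the caps are at their proper 94 mm height, the cap centres came out within about 1.5 mm of the compartment centres, in line with vials standing on the floor. The arm was clear and at rest, and I touched none of the look-alikes.

**Disagreements:** The wrist camera's colour masks were off twice, picking up white's label or seat plate and yellow's seat plate. I used the top-view positions for those two, and for yellow also a wrist-view point I picked by hand. All other measurements from the two cameras agreed to within a few millimetres.

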